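# Find where the pastel chest's sliding lid binds

### The job

The wooden lid of the pastel chest binds somewhere in its track. Slide it by its grip bar towards the little steel rider, pushing the rider along with it, until the lid clearly binds (press it home with about 10 N, never force it past 20 N), then back the lid off about 25 mm, leave it there and let the rider mark the place; do not touch the rider with the fingers. Then set the pale wax block flat on the chest's ledge right beside the rider, ready for waxing the spot, and leave the other things where they are.

Things in the scene. Friction and masses are not known exactly. Their poses are not given: they have to be found in the camera images.
- chest: Fixed wooden pastel chest: spans x -155 to +121 mm and y -220 to +220 mm from its origin (on the table), 70 mm high; z up, x roughly away from the robot, y along the lid's track, roughly to the robot's left.
- ledge (a point): Middle of the flat ledge on top of the chest along the side nearest the robot: 74 mm wide (x), 440 mm long (y), 70 mm above the table; it lies at x = -118, y = 0 mm in the chest's frame. A strip 6 mm wide and 6 mm high along its far edge parts it from the lid's track and the rider.
- lid: Wooden half-lid sliding on top of the chest, 186 mm (x) x 190 mm (y) x 10 mm thick. Origin: centre of its underside, 70.5 mm above the table; axes as the chest's. It starts near the chest's -y end and closes towards +y, with 205 mm of travel in all. It slides freely with about 2 N (3 N when pushing the rider) until the tight spot.
- lid_grip (a point): Centre of the dark wooden grip bar standing on the lid, on the lid's top face (80.5 mm above the table), 2 mm towards the robot from the lid's centre. The bar is 50 mm long (x), 14 mm thick (y, along the track) and 36 mm high: pinch it across y from above.
- lid_edge (a point): Middle of the lid's leading edge, y = +95 mm from the lid's origin. The tight spot can be neither seen nor read: it lies 15 to 125 mm past where this edge first meets the rider. There the resistance climbs by 2.5 N per mm, and vanishes on backing off. It is found when the lid bears on it with over 5 N for 0.2 s (8 to 12 N of push is right); over 20 N is too much.
- rider: Small steel rider on the chest's top ahead of the lid's leading edge, 18 mm (x) x 16 mm (y) x 38 mm high, at x = -64 mm in the chest's frame, beside the ledge. Origin: centre of its underside; axes as the chest's. The lid pushes it towards +y; it stays (1 N of friction) where it was left. It touches the lid when its origin is 103 mm ahead of the lid's along y.
- wax: Loose pale block of wax, 44 mm (x) x 26 mm (y) x 30 mm high, about 30 g, on the table to the robot's right. Origin: centre of its underside; z up.
- eraser: Bystander: flat dark rubber eraser, 50 x 22 x 12 mm, flatter than the wax block.
- cork: Bystander: cork sanding block, 60 x 45 x 32 mm, bigger than the wax block.
- bottle_a: Bystander: squeeze bottle, 52 mm across, 150 mm tall.
- bottle_b: Bystander: darker squeeze bottle, 52 mm across, 150 mm tall.
- bowl: Bystander: terracotta bowl, 110 mm across, 50 mm high.
- brush: Bystander: paint brush lying on the table.
- knife: Bystander: spatula-shaped painting knife lying on the table.

How it is judged:
By the outcome, as a careful person would: the job done as asked, in the order asked, and still so for the second after the job is handed in, with the robot touching nothing.
It also fails if it takes over 72 s, if anything falls off the work surface, if the arm or the gripper's body presses on something with over 40 N, if the wrist force passes 120 N, or if a joint passes its speed limit or range.

### The arm

A 6-joint arm with a two-finger parallel gripper is mounted at the origin on the work surface. World frame = base frame: x ahead of the robot, y to its left, z up, the work surface at z = 0. Lengths are in m, angles in rad, forces in N, time in s.
With the tool pointing down it reaches from about 0.25 to 0.725 m from the base axis. Payload 4 kg.
Tool frame: the origin (TCP) lies midway between the tips of the shut fingers; the grasp point (between the pads) lies bot.tcp_to_grasp behind it (bot.tcp_to_grasp is the distance from the TCP to the grasp point, in m); z points along the fingers, y is the line along which they close (so a half turn about z gives the same grasp; the last joint's range is limited). The gripper opens to 85 mm and grips with 20 to 120 N. Pads are 22 mm wide; open, the fingers measure 114 mm over their backs; the gripper's body (76 mm by 85 mm) begins 54 mm behind the grasp point. The pads swing forward as they close: fully open they stand 13 mm farther back than shut.
Start: joints at [0, 0.241, 0.005, 1.335, 0, 1.571], TCP at [0.5, -0, 0.203] pointing down, gripper open.
Joint ranges: [-2.72, 2.72], [-1.05, 1.87], [-1.09, 1.28], [-1.99, 2.15], [-1.42, 1.44], [-3.14, 3.14]. Speed limits (rad/s): [2.79, 2.79, 3.14, 3.14, 3.14, 3.14].

### API

Orientations are given as a unit quaternion [x, y, z, w].
In Python, from workcell import readout, camera, bot gives the robot as it stands. The module is installed in compiled form; this text tells all that it offers.
- The arm moves only by the tool jog_arm, never from a script. Its argument "motion" is a list of rows, each an object of numbers: "x", "y", "z": the shift along the tool's x, y, z in mm; "spin": the turn about the tool's z in degrees; "fingers": the closure, from -1 (fully open) to 1 (shut). A call has 1 to 8 rows; each row is the pose to reach, as a shift and turn from the pose commanded when the call began, along the tool's axes at that moment; what a row does not reach only later rows make up. A row lasts 1/8 s, in which the tool goes at most 62.5 mm and 10.7 degrees, less where a joint would pass 70% of its speed; a pose out of reach is approached as far as the arm can. A call with a gripper value outside its range is refused whole. The fingers move at their own pace and stop on an object; the grip force is fixed at half the most. Time passes only in rows, so rows that repeat a pose let the fingers close. It gives the time, the measured TCP pose, the force, the opening and the grip force at its end, in the units of the state.
- readout.get_obs(): the state, without advancing time (a new reading comes with each control period).
- camera(name): name is "scene" or "side" or "wrist"; returns a dict with "pixels" (400x640x3 uint8, red, green, blue), "K" (3x3 intrinsics, pixels), "rvec" (rotation vector, rad) and "tvec" (3), from world to camera coordinates, as OpenCV has them. Camera axes: x right, y down, z forward; pixel columns grow to the right and rows downward; lengths in m; the calibration is good to about 2 mm. A picture is of the moment at which its call begins. There is no depth.
- bot.job_done(): hands the job in; it is judged then, once.
The state is a dict: "clock": time; "joint_pos": joint angles; "joint_vel": joint speeds; "tau": joint torques, N m; "eef_pos": TCP position; "tool_rot": TCP orientation; "ft_force": force on the tool from outside, world axes, zero at the start; "ft_torque": the same for the moment, N m; "grip_width": finger opening in m; "grasp_force": force on a finger pad.
Only numpy, scipy, OpenCV 4.12 (cv2) and the standard library are available. Lean on these libraries where they do the work, as an engineer would, in place of code of your own. Each camera call takes 0.05 s, during which the arm holds its last target. There are 200 camera calls.

## Working session

There is one attempt and no reset: what is moved stays moved. The work goes in short steps, Python scripts to look and compute and a tool call to move; the robot and the scene stay as the last step left them, time stands still between calls to the robot, and variables do not carry over. Pictures are saved under pics/ and viewed, at most 10 in all, crops included, and the job is handed in when it is done.

Besides the shell and the picture viewer there is one more tool, called after ">>>" as name([rows], argument=value, ...), one row to a line, values as JSON. jog_arm: Moves the arm, as the interface text tells. Its arguments: {"type":"object","properties":{"motion":{"type":"array"}},"required":["motion"]}

```bash
mkdir -p pics; cat > h.py <<'E'
import numpy as np, cv2
from workcell import readout, camera, bot
def ray(c,u,v):
    R=cv2.Rodrigues(np.array(c["rvec"],float))[0];t=np.array(c["tvec"],float).reshape(3)
    d=R.T@np.linalg.inv(c["K"])@np.array([u,v,1.]);return -R.T@t,d
def onz(c,u,v,z):
    o,d=ray(c,u,v);return o+d*(z-o[2])/d[2]
def proj(c,P):
    return cv2.projectPoints(np.array(P,float).reshape(-1,3),np.array(c["rvec"],float),np.array(c["tvec"],float),np.array(c["K"],float),None)[0].reshape(-1,2)
def snap(n,f):
    c=camera(n);cv2.imwrite(f"pics/{f}.png",c["pixels"][:,:,::-1]);np.save(f"{f}.npy",c,allow_pickle=True);return c
E
python3 - <<'E'
from h import *
for n in("scene","side"):
    c=snap(n,n+"0");print(n,ray(c,320,200))
o=readout.get_obs();print(o["eef_pos"],o["tool_rot"],o["ft_force"],o["clock"],bot.tcp_to_grasp,o["grip_width"])
E
```

```text
scene (array([ 1.57779708, -0.61627691,  1.25940883]), array([-0.60962479,  0.33464263, -0.71892257]))
side (array([ 0.14185634, -1.17370889,  0.86116253]), array([ 0.26033577,  0.80354037, -0.53535485]))
[ 4.99372470e-01 -1.09419042e-05  2.02195256e-01] [ 7.07121275e-01  7.07091642e-01 -6.73263830e-04 -6.77587626e-04] [ 0.30722397  0.50254074 -0.16713482] 0.1 0.0187 0.08543164268980305
```

View pics/scene0.png

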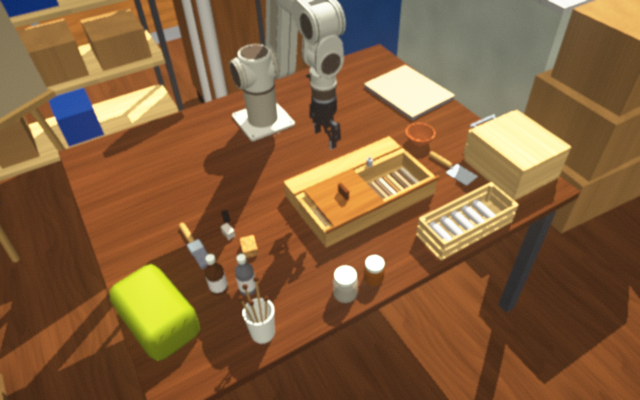

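View pics/side0.png

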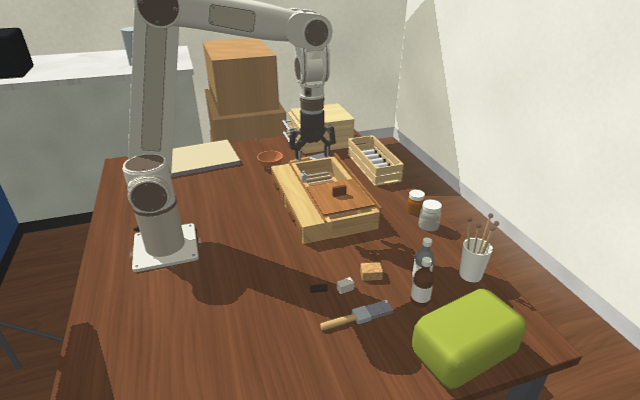

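The scene view shows the chest at about (287-437, 140-240), grip bar (343,190), rider (369,161) and wax (228,230). In the side view the wax is at (346,285), grip bar (339,190), cork (371,270) and eraser (318,288). I'll enlarge both.

```bash
python3 - <<'E'
from h import *
a=cv2.imread("pics/scene0.png")[130:250,280:440];b=cv2.imread("pics/side0.png")[145:245,265:385]
A=cv2.resize(a,None,fx=5,fy=5,interpolation=2)
cv2.imwrite("pics/cs.png",A)
B=cv2.resize(b,None,fx=6,fy=6,interpolation=2)
cv2.imwrite("pics/cd.png",B)
# wax: pale, low saturation
for n,(u0,v0,u1,v1) in(("scene",(205,200,265,262)),("side",(300,260,390,310))):
    c=np.load(n+"0.npy",allow_pickle=True).item();im=c["pixels"][v0:v1,u0:u1];h=cv2.cvtColor(im,cv2.COLOR_RGB2HSV)
    m=((h[...,1]<90)&(h[...,2]>110)).astype(np.uint8)
    k,_,st,ce=cv2.connectedComponentsWithStats(m)
    for i in range(1,k):
        if st[i,4]>15: print(n,st[i]+[u0,v0,0,0,0],ce[i]+[u0,v0],onz(c,*(ce[i]+[u0,v0]),.02))
E
```

```text
scene [221 223  14  17 161] [227.57763975 230.60869565] [ 0.48703404 -0.35816618  0.02      ]
scene [205 252  11  10  88] [209.51136364 257.36363636] [ 0.55722394 -0.44776603  0.02      ]
scene [236 253  11   9  78] [240.93589744 257.48717949] [ 0.60844883 -0.36645619  0.02      ]
side [337 277  17  17 217] [344.93087558 284.85253456] [ 0.47943142 -0.35988976  0.02      ]
side [353 306  15   4  38] [360.89473684 308.        ] [ 0.48867415 -0.4547293   0.02      ]
```

View pics/cs.png

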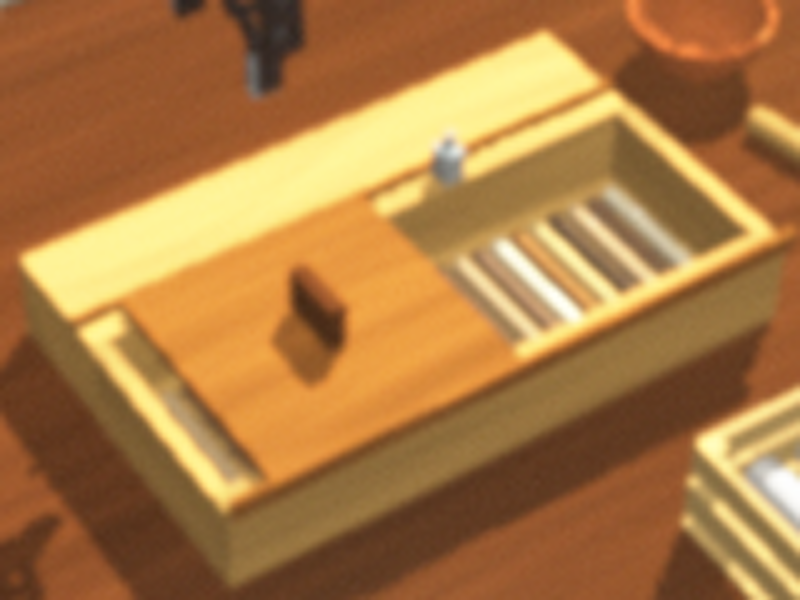

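View pics/cd.png

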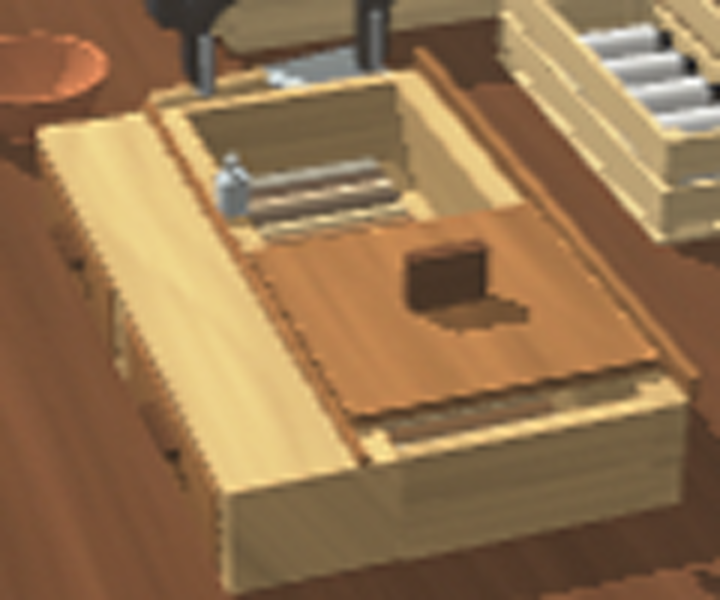

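The crops show the lid corners, grip bar and rider clearly. I'm casting the corner pixels onto the right planes.

```bash
cat > m.py <<'E'
from h import *
from scipy.optimize import least_squares
S=np.load("scene0.npy",allow_pickle=True).item();D=np.load("side0.npy",allow_pickle=True).item()
fs=lambda u,v:(280+u/5-.4,130+v/5-.4); fd=lambda u,v:(265+u/6-.4,145+v/6-.4)
def show(n,s,d,z):
    a=onz(S,*fs(*s),z);b=onz(D,*fd(*d),z);print(n,(a*1e3).round(1)[:2],(b*1e3).round(1)[:2]);return (a+b)[:2]/2
c0=show("c-",(22,260),(228,492),.07);c1=show("c+",(545,30),(40,130),.07)
L=[show("l",s,d,.0805) for s,d in(((365,197),(250,255)),((515,355),(530,208)),((125,302),(350,415)),((262,487),(662,357)))]
d=c1-c0;print("chest len",np.hypot(*d),"yaw",np.degrees(np.arctan2(-d[0],d[1])))
e=L[0]-L[2]+L[1]-L[3];yaw=np.arctan2(-e[0],e[1]);print("lid len",np.hypot(*e)/2,"yaw",np.degrees(yaw))
f=L[1]-L[0]+L[3]-L[2];print("lid yaw from x",np.degrees(np.arctan2(f[1],f[0])),np.hypot(*f)/2,"lid c",sum(L)/4)
ey=d/np.hypot(*d);ex=np.array([ey[1],-ey[0]])
ch=(c0+c1)/2+.155*ex;print("chest",ch,"lid in chest",ex@(sum(L)/4-ch),ey@(sum(L)/4-ch))
r=show("rider top",(449,140),(231,160),.108);r=show("rider base",(450,178),(233,208),.07)
print("rider in chest",ex@(r-ch),ey@(r-ch))
show("bar top +-",(322,290),(447,246),.1165)
# wax: two-view triangulated centre, minAreaRect of the top ray-cast
for c,(u0,v0,u1,v1) in((S,(215,215,240,245)),(D,(330,270,360,300))):
    h=cv2.cvtColor(c["pixels"][v0:v1,u0:u1],cv2.COLOR_RGB2HSV)
    m=((h[...,1]<90)&(h[...,2]>110))
    print("\n".join("".join(f"{x:4d}" for x in row) for row in np.where(m,h[...,2],0)))
    v,u=np.nonzero(m&(h[...,2]>np.percentile(h[...,2][m],45)))
    P=np.array([onz(c,a+u0,b+v0,.03)[:2]*1e3 for a,b in zip(u,v)],np.float32);print(cv2.minAreaRect(P),P.mean(0))
E
python3 m.py
```

```text
c- [ 431.2 -121.4] [ 424.9 -119.7]
c+ [419.9 317.3] [418.9 314.7]
l [510.8 100.6] [501.1  96.8]
l [686.5 100.3] [683.8  97.9]
l [512.3 -87.1] [504.5 -85.5]
l [695.9 -94.5] [691.5 -84.9]
chest len 0.4366113895459103 yaw 1.1340203683556012
lid len 0.18696233934146067 yaw 1.6834945467361897
lid yaw from x -0.4777740837244037 0.18227212627342287 lid c [0.5983092  0.00544514]
chest [0.57869068 0.10078449] lid in chest 0.01772780002120536 -0.09570895478611445
rider top [518.2 163.2] [510.  167.2]
rider base [516.3 167.1] [512.2 173.3]
rider in chest -0.06304220717208163 0.07066895560890465
bar top +- [602.    8.1] [596.3  12.6]
   0   0   0   0   0   0   0   0   0   0   0   0   0   0   0   0   0   0   0   0   0   0   0   0   0
   0   0   0   0   0   0   0   0   0   0   0   0   0   0   0   0   0   0   0   0   0   0   0   0   0
   0   0   0   0   0   0   0   0   0   0   0   0   0   0   0   0   0   0   0   0   0   0   0   0   0
   0   0   0   0   0   0   0   0   0   0   0   0   0   0   0   0   0   0   0   0   0   0   0   0   0
   0   0   0   0   0   0   0   0   0   0   0   0   0   0   0   0  
[... 5740 characters left out ...]
  0   0   0   0   0   0   0   0   0   0   0   0   0   0   0   0   0   0   0   0   0   0   0
   0   0   0   0   0   0   0   0   0   0   0   0   0   0   0   0   0   0   0   0   0   0   0   0   0   0   0   0   0   0
   0   0   0   0   0   0   0   0   0   0   0   0   0   0   0   0   0   0   0   0   0   0   0   0   0   0   0   0   0   0
   0   0   0   0   0   0   0   0   0   0   0   0   0   0   0   0   0   0   0   0   0   0   0   0   0   0   0   0   0   0
   0   0   0   0   0   0   0   0   0   0   0   0   0   0   0   0   0   0   0   0   0   0   0   0   0   0   0   0   0   0
((472.1392822265625, -362.32415771484375), (67.33634948730469, 37.391807556152344), 32.06105041503906) [ 478.8511 -359.6427]
```

>>> jog_arm([
  {"x":2,"y":20,"z":0,"spin":-10,"fingers":-1},
  {"x":4,"y":40,"z":0,"spin":-20,"fingers":-1},
  {"x":6,"y":60,"z":0,"spin":-30,"fingers":-1},
  {"x":8,"y":80,"z":0,"spin":-40,"fingers":-1},
  {"x":9,"y":95,"z":0,"spin":-50,"fingers":-1},
  {"x":9,"y":99,"z":0,"spin":-60,"fingers":-1},
  {"x":9,"y":99,"z":0,"spin":-70,"fingers":-1},
  {"x":9,"y":99,"z":10,"spin":-80,"fingers":-1},
])

```text
clock: 1.1
eef_pos: [0.5993, 0.009, 0.1929]
tool_rot: [0.084, 0.996, 0.0, 0.0]
ft_force: [0.1, -0.3, 0.0]
grip_width: 0.0857
grasp_force: 0.0
```

>>> jog_arm([
  {"z":5,"spin":-10.5,"fingers":-1},
  {"z":25,"spin":-11,"fingers":-1},
  {"z":25,"spin":-11,"fingers":-1},
])

```text
validation failed for argument at $.mo...
```

```bash
python3 - <<'E'
from h import *
c=snap("wrist","w1");o=readout.get_obs();print(o["eef_pos"],o["tool_rot"],o["ft_force"],o["joint_pos"],o["clock"])
print(ray(c,320,200))
E
```

```text
[0.59819214 0.0090014  0.19090749] [ 8.25700089e-02  9.96584164e-01 -1.49250846e-04 -1.47465074e-03] [-0.33934998 -0.7202013  -0.73052494] [ 1.50517220e-02  4.46325001e-01  2.67957137e-01  1.39539282e+00
 -9.34236818e-06  1.80380162e-01] 1.15
(array([0.51830102, 0.02267903, 0.36416707]), array([ 0.31388854, -0.04927692, -0.94819282]))
```

View pics/w1.png

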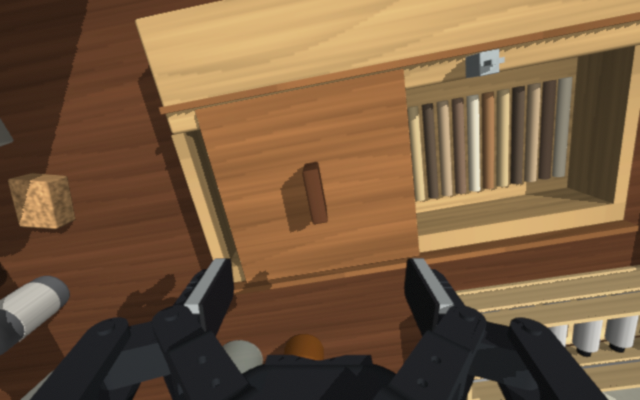

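The wrist view shows the bar at (304-328, 161-223), the lid's leading edge from (405,72) to (418,255), the rider at (485,63), and the cork at the left. The second jog was refused because keys were left out.

```bash
python3 - <<'E'
from h import *
c=np.load("w1.npy",allow_pickle=True).item()
p=lambda u,v,z:(onz(c,u,v,z)[:2]*1e3).round(1)
print("lead",p(405,72,.0805),p(418,252,.0805),"trail",p(198,109,.0805),p(241,282,.0805))
print("chest corner",p(137,19,.07),"strip line",p(165,107,.076),p(405,65,.076),p(640,17,.076))
im=c["pixels"];h=cv2.cvtColor(im,cv2.COLOR_RGB2HSV)[150:235,280:340]
print(h[::6,15:54:2,2])
print("rider base",p(480,75,.07),p(468,55,.108),p(500,50,.108))
E
```

```text
lead [508.7 100.9] [687.2 100.5] trail [507.7 -86.3] [691.2 -93.7]
chest corner [ 427.1 -120. ] strip line [ 500.7 -117.3] [502.9 102.6] [499.4 300.4]
[[162 160 158 157 156 155 155 155 153 153 153 152 153 152 152 153 155 155
  157 158]
 [150 151 152 153 155 157 158 160 161 162 161 161 161 161 160 158 156 154
  153 151]
 [154 153 152 153 155 149 144 133 114  95  83 106 157 162 163 165 166 167
  168 169]
 [162 156 132 109  80  68  69  70  71  73  79  79 119 165 167 166 167 167
  166 167]
 [103 103 103  98  78  95 102 104 105 106 108 106  85 151 167 167 169 169
  169 169]
 [101 101 102 102  82  85  98 103 105 105 107 107  99 110 157 160 161 162
  162 164]
 [ 98 100 101 103 102  78  92  99 103 105 106 108 108  86 158 177 177 178
  178 179]
 [110 110 110 111 111 102  80  97 101 105 106 107 109 102 103 167 170 170
  171 171]
 [104 104 104 103 103 102  82  89  98 103 105 106 108 108  85 141 166 167
  167 167]
 [100 100 101 101 101 100  95  77  94 101 104 105 107 109 102  91 148 152
  151 151]
 [ 94  94  94  94  94  94  94  81  85  98 102 103 105 108 109  89 136 155
  155 155]
 [ 93  94  95  95  96  97  97  96  77  92  99 103 104 106 108 105 120 158
  160 160]
 [ 97  98  97  98  98  99  99 112 142  93  95 100 104 106 111 123 148 163
  163 163]
 [ 99 100 100 101 114 146 164 165 165 167 168 168 168 168 167 166 167 166
  165 165]
 [165 166 165 165 165 165 164 164 163 161 160 159 158 158 159 159 159 160
  159 159]]
rider base [522.4 170.7] [505.8 142.4] [506.4 166.8]
```

>>> jog_arm([
  {"x":0,"y":0,"z":0,"spin":-10,"fingers":-1},
  {"x":0,"y":0,"z":20,"spin":-11,"fingers":-1},
  {"x":0,"y":0,"z":40,"spin":-11,"fingers":-1},
])

```text
clock: 1.52
eef_pos: [0.5989, 0.009, 0.1524]
tool_rot: [-0.007, 1.0, -0.0, -0.0]
ft_force: [0.8, -0.9, -0.4]
grip_width: 0.0853
grasp_force: 0.0
```

>>> jog_arm([
  {"x":0,"y":0,"z":30,"spin":0,"fingers":-1},
  {"x":0,"y":0,"z":55,"spin":0,"fingers":-1},
  {"x":0,"y":0,"z":65,"spin":0,"fingers":-1},
  {"x":0,"y":0,"z":65,"spin":0,"fingers":0.3},
  {"x":0,"y":0,"z":65,"spin":0,"fingers":1},
  {"x":0,"y":0,"z":65,"spin":0,"fingers":1},
  {"x":0,"y":0,"z":65,"spin":0,"fingers":1},
  {"x":0,"y":0,"z":65,"spin":0,"fingers":1},
])

```text
clock: 2.52
eef_pos: [0.5992, 0.009, 0.0884]
tool_rot: [-0.009, 1.0, 0.0, 0.0]
ft_force: [-0.1, 0.6, -0.2]
grip_width: 0.0002
grasp_force: 0.0
```

```bash
python3 - <<'E'
from h import *
c=snap("wrist","w2");a=c["pixels"][:,:,::-1]
s=snap("side","s2")["pixels"][130:250,250:400,::-1]
cv2.imwrite("pics/x2.png",np.vstack([a,cv2.resize(s,(250,200))[:, :].copy() if 0 else cv2.copyMakeBorder(cv2.resize(s,(250,200),interpolation=2),0,0,0,390,0)]))
E
```

```text
(no output)
```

View pics/x2.png

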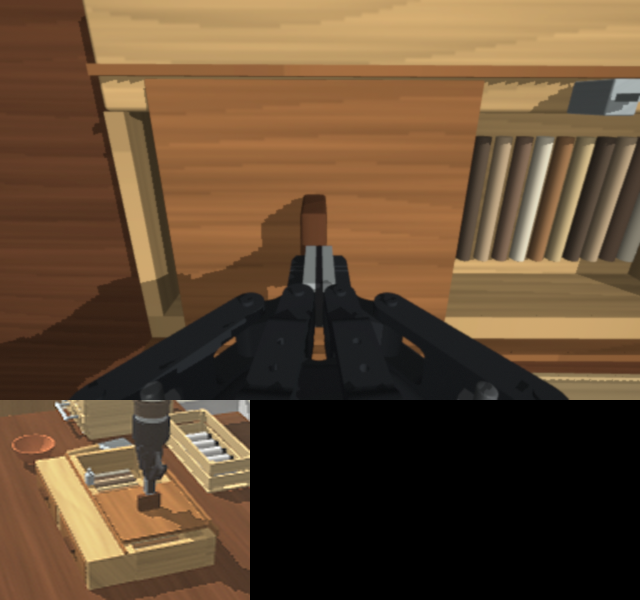

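The fingers are shut at (320,247-290), and the bar sticks out towards the robot at (302-327,195-247). I'm working out the bar's true x and height.

```bash
python3 - <<'E'
from h import *
c=np.load("w2.npy",allow_pickle=True).item();o=readout.get_obs()
p=lambda u,v,z:(onz(c,u,v,z)[:2]*1e3).round(1)
print(proj(c,[o["eef_pos"],o["eef_pos"]+[0,0,.0187]]))
print("bar near top",p(302,213,.1165),p(327,213,.1165),"near bottom",p(304,196,.0805),p(325,196,.0805),"at v247",p(314,247,.1165))
w=np.load("w1.npy",allow_pickle=True).item()
q=lambda u,v,z:(onz(w,u,v,z)[:2]*1e3).round(1)
print("w1 near top",q(304,170,.1165),q(319,168,.1165),"far top",q(312,222,.1165),q(327,221,.1165),"near bot",q(304,163,.0805),q(316,161,.0805))
print("lead edge",p(481,82,.0805),p(445,320,.0805),p(146,82,.0805),"strip",p(90,66,.076),p(640,67,.076),"chest near",p(85,0,.07),"rider top",p(570,83,.108),p(640,80,.108),p(580,113,.108), p(605,113,.108))
print(o["eef_pos"],o["ft_force"],o["joint_pos"],o["grip_width"])
E
```

```text
[[319.00166718 237.28295031]
 [319.03748387 251.57594357]]
bar near top [ 5.721e+02 -1.000e-01] [571.9  12.6] near bottom [574.5  -0.8] [574.3  12.4] at v247 [591.3   6.2]
w1 near top [571.7   1. ] [572.2  13.8] far top [619.5  -0.7] [620.8  12.6] near bot [572.7  -0.9] [572.8  10.8]
lead edge [506.4  97.7] [667.8 101.9] [509.2 -88.7] strip [ 501.1 -121.1] [496.9 187.9] chest near [ 467.6 -120.5] rider top [507.8 125.9] [506.  158.4] [521.3 134.6] [521.1 146.8]
[0.59913395 0.00899632 0.08831001] [-0.62415059  0.29856701  1.06944343] [ 1.50056005e-02  5.03344381e-01  8.60728674e-02  1.15307457e+00
  1.58996667e-05 -2.39991679e-03] 0.00016171437047962696
```

```bash
python3 - <<'E'
from h import *
c=np.load("s2.npy",allow_pickle=True).item();o=readout.get_obs()
e=o["eef_pos"]
P=proj(c,[e,e+[0,0,.0187],[.596,.0063,.1165],[.596,.0063,.0805]]);print(P)
a=cv2.resize(c["pixels"][130:250,270:390,::-1],None,fx=5,fy=5,interpolation=2)
for (u,v),k in zip(P,[(0,0,255),(0,255,0),(255,0,0),(255,0,255)]): cv2.circle(a,(int((u-270+.5)*5),int((v-130+.5)*5)),3,k,-1)
cv2.imwrite("pics/x3.png",a)
E
```

```text
[[340.02037067 192.87563909]
 [340.15195886 188.30866733]
 [339.64276763 186.48282501]
 [339.39629331 195.29150265]]
```

View pics/x3.png

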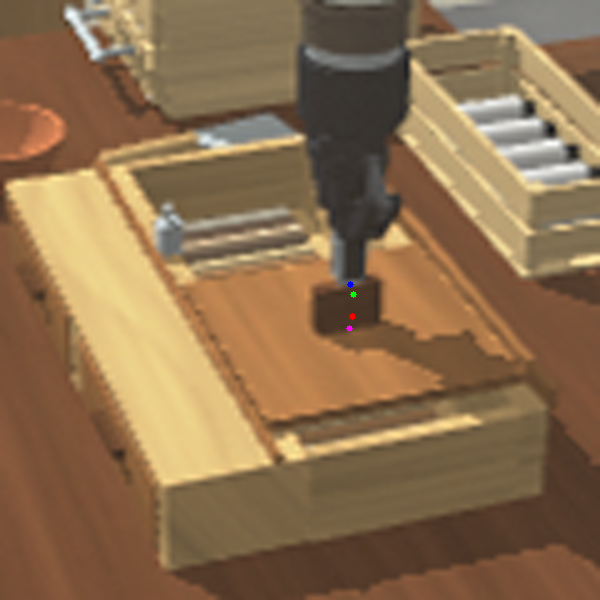

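In this crop the fingertips end at the bar's top (350,283), although the reported TCP (red) is well below it. I'll check the real tip height from the open fingers in w1 and from the finger pixels now.

```bash
python3 - <<'E'
from h import *
c=np.load("w1.npy",allow_pickle=True).item();e=np.array([.5982,.009,.1909])
th=2*np.arctan2(.0826,.9966); yd=np.array([np.sin(th),np.cos(th),0]) 
for back in(0,.013,.03,.045):
  for s in(-1,1):
    for dx in(-.011,.011):
      xd=np.array([np.cos(th),-np.sin(th),0]);print(back,s,dx,proj(c,[e+s*.0427*yd+dx*xd+[0,0,back]])[0].round(0),end=" ")
  print()
c=np.load("w2.npy",allow_pickle=True).item();e=np.array([.5991,.009,.0883])
for z in (0,.01,.02,.03,.04): print(z,proj(c,[e+[-.011,-.01,z],e+[-.011,.01,z],e+[0,0,z]]).round(0).tolist())
c=np.load("s2.npy",allow_pickle=True).item()
for z in (0,.01,.02,.03,.04): print(z,((proj(c,[e+[-.011,0,z],e+[.011,0,z]])+.5-[270,130])*5).round(0).tolist())
s=np.load("side0.npy",allow_pickle=True).item();e=np.array([.4994,0,.2022]);print(proj(s,[e+[sx*.0427,0,b] for b in(0,.013,.03,.045) for sx in(-1,1)]).round(0).tolist())
a=s["pixels"];b=cv2.cvtColor(a,7)[135:168,285:340];print("\n".join(" ".join(f"{x:3d}" for x in r) for r in b[::2,::2]))
E
```

```text
0 -1 -0.011 [250. 219.] 0 -1 0.011 [253. 250.] 0 1 -0.011 [387. 218.] 0 1 0.011 [385. 250.] 
0.013 -1 -0.011 [245. 227.] 0.013 -1 0.011 [248. 260.] 0.013 1 -0.011 [392. 226.] 0.013 1 0.011 [389. 260.] 
0.03 -1 -0.011 [238. 240.] 0.03 -1 0.011 [241. 276.] 0.03 1 -0.011 [400. 239.] 0.03 1 0.011 [396. 275.] 
0.045 -1 -0.011 [230. 254.] 0.045 -1 0.011 [234. 293.] 0.045 1 -0.011 [408. 253.] 0.045 1 0.011 [404. 292.] 
0 [[303.0, 221.0], [335.0, 221.0], [319.0, 237.0]]
0.01 [[302.0, 227.0], [336.0, 228.0], [319.0, 245.0]]
0.02 [[301.0, 235.0], [337.0, 235.0], [319.0, 253.0]]
0.03 [[300.0, 243.0], [339.0, 243.0], [319.0, 262.0]]
0.04 [[299.0, 252.0], [340.0, 253.0], [319.0, 272.0]]
0 [[338.0, 319.0], [367.0, 314.0]]
0.01 [[338.0, 307.0], [368.0, 302.0]]
0.02 [[338.0, 295.0], [368.0, 290.0]]
0.03 [[339.0, 283.0], [368.0, 278.0]]
0.04 [[339.0, 270.0], [369.0, 265.0]]
[[301.0, 172.0], [326.0, 168.0], [301.0, 168.0], [326.0, 164.0], [301.0, 163.0], [326.0, 160.0], [301.0, 159.0], [326.0, 156.0]]
204 173  99  65  50  58  94 170  52  51  51  55  53  52  52  52  52  52  52 103 117 116  84  52  52 1
[... 1102 characters left out ...]
 100  64  63  72 107 120  67
 96  94  93  97  99  86  45 105  98 150 168 179 171 221 142 136 132 132 137 144 147 158 216 203 203 126 110 110
 96  96  91 101 109 162  98 103 128 125 109 105 101 127 212 213 209 208 193 153 136  97  96 162 200 203 112 118
 93  95 120 173 135 124 120 118 155 163 200 205 178 150 104  94  96  97 100 100 102 102 101 131 192 201 189  99
 99 112 127 151 207 182 145 122  90  92  95  96  99 100 102 102 102 101  99  98  99  98  99 130 143 193 203 182
201 203 176 127 210 222  95  97  98  99 100  99  98  97  97  96  98 100  99  99  99  99  99 102 145 154 205 205
197 201 204 158 156 208 163  92  95  95  94  95  95  95  95  95  95  97 101 103 104 103 103 102 142 144 164 206
```

The views agree, and so does the empty closing: the real fingertips sit about 32 mm further back along the tool than the reported TCP. I'll allow for that offset: reopen, go 28 mm lower and grip.

>>> jog_arm([
  {"x":0,"y":0,"z":-6,"spin":0,"fingers":-1},
  {"x":0,"y":-2,"z":-6,"spin":0,"fingers":-1},
  {"x":0,"y":-2,"z":-6,"spin":0,"fingers":-1},
  {"x":0,"y":-2,"z":10,"spin":0,"fingers":-1},
  {"x":0,"y":-2,"z":22,"spin":0,"fingers":-1},
  {"x":0,"y":-2,"z":28,"spin":0,"fingers":-0.5},
  {"x":0,"y":-2,"z":28,"spin":0,"fingers":0.2},
  {"x":0,"y":-2,"z":28,"spin":0,"fingers":1},
])

```text
clock: 3.62
eef_pos: [0.5993, 0.007, 0.0603]
tool_rot: [-0.009, 1.0, -0.0, 0.0]
ft_force: [0.2, -0.8, -0.1]
grip_width: 0.0321
grasp_force: 0.0
```

>>> jog_arm([
  {"x":0,"y":0,"z":0,"spin":0,"fingers":1},
  {"x":0,"y":0,"z":0,"spin":0,"fingers":1},
  {"x":0,"y":0,"z":0,"spin":0,"fingers":1},
])

```text
clock: 4.0
eef_pos: [0.5995, 0.0069, 0.0607]
tool_rot: [-0.009, 1.0, -0.0, 0.001]
ft_force: [-0.9, -1.1, 3.4]
grip_width: 0.0127
grasp_force: 59.5
```

>>> jog_arm([
  {"x":0,"y":5,"z":0,"spin":0,"fingers":1},
  {"x":0,"y":12,"z":0,"spin":0,"fingers":1},
  {"x":0,"y":18,"z":0,"spin":0,"fingers":1},
  {"x":0,"y":24,"z":0,"spin":0,"fingers":1},
  {"x":0,"y":30,"z":0,"spin":0,"fingers":1},
])

```text
clock: 4.62
eef_pos: [0.5991, 0.0374, 0.0607]
tool_rot: [-0.009, 1.0, -0.0, 0.001]
ft_force: [-0.4, -1.5, 4.7]
grip_width: 0.0128
grasp_force: 60.0
```

```bash
python3 - <<'E'
from h import *
c=snap("wrist","w3");o=readout.get_obs();print(o["eef_pos"],o["ft_force"])
cv2.imwrite("pics/x4.png",cv2.resize(c["pixels"][0:220,400:640,::-1],None,fx=2.5,fy=2.5,interpolation=2))
E
```

```text
[0.59910699 0.03834509 0.06069472] [-0.09173148 -1.27155206  5.5998766 ]
```

View pics/x4.png

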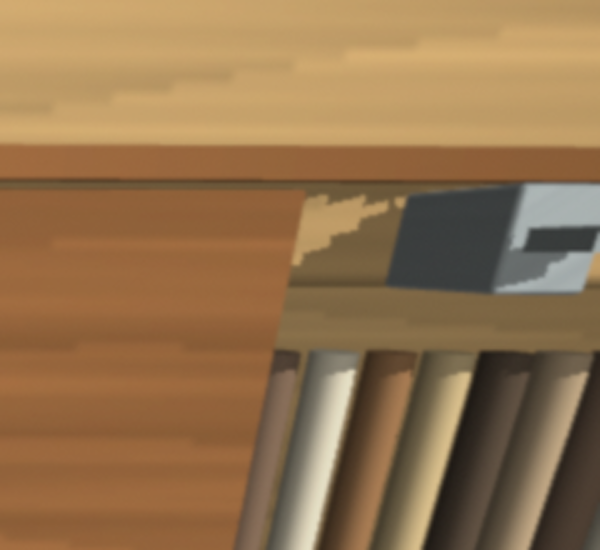

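The crop shows the lid's near corner at (521,77) and the foot of the rider's -y face at (555-563, 79-115), so there is still a gap.

```bash
python3 - <<'E'
from h import *
c=np.load("w3.npy",allow_pickle=True).item()
p=lambda u,v,z:(onz(c,u,v,z)[:2]*1e3).round(1)
print(p(521,76,.0805),p(514,115,.0805),p(555,115,.07),p(563,79,.07), "top -y face",p(609,73,.108),p(597,117,.108),p(632,117,.108))
E
```

```text
[505.1 130.3] [522.6 131. ] [522.7 158.9] [505.3 158.3] top -y face [505.6 146.5] [521.8 147. ] [521.6 160.9]
```

>>> jog_arm([
  {"x":0,"y":6,"z":0,"spin":0,"fingers":1},
  {"x":0,"y":14,"z":0,"spin":0,"fingers":1},
  {"x":0,"y":22,"z":0,"spin":0,"fingers":1},
  {"x":0,"y":27,"z":0,"spin":0,"fingers":1},
  {"x":0,"y":30,"z":0,"spin":0,"fingers":1},
  {"x":0,"y":30,"z":0,"spin":0,"fingers":1},
])

```text
clock: 5.42
eef_pos: [0.5988, 0.0676, 0.0607]
tool_rot: [-0.009, 1.0, 0.0, 0.001]
ft_force: [0.4, -1.5, 4.9]
grip_width: 0.0133
grasp_force: 60.0
```

```bash
python3 - <<'E'
from h import *
c=snap("wrist","w4");o=readout.get_obs();print(o["eef_pos"],o["ft_force"])
s=snap("scene","c4")
cv2.imwrite("pics/x5.png",np.vstack([cv2.resize(c["pixels"][40:160,440:640,::-1],(600,360)),cv2.resize(s["pixels"][130:190,330:430,::-1],(600,240))[:240]]))
E
```

```text
[0.59875841 0.06765818 0.06072604] [ 0.03705911 -0.8293272   5.2710429 ]
```

View pics/x5.png

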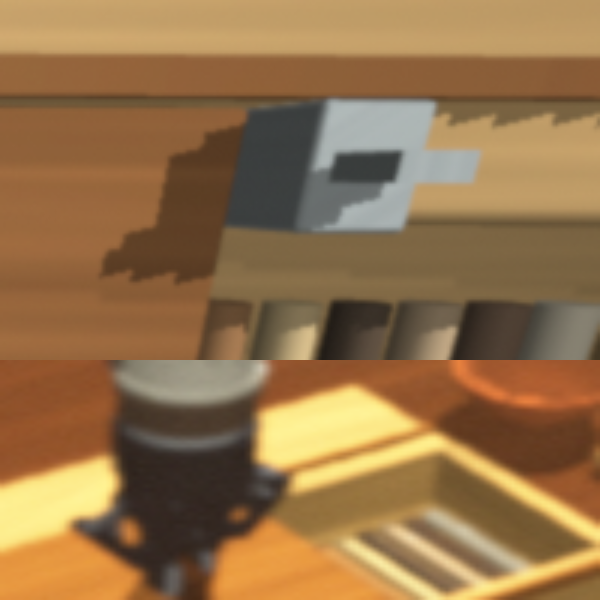

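The lid's edge now reaches the rider's face (crop (228,225)), so contact is at about y = 0.067. The tight spot is at least 15 mm further on.

>>> jog_arm([
  {"x":0,"y":4,"z":0,"spin":0,"fingers":1},
  {"x":0,"y":8,"z":0,"spin":0,"fingers":1},
  {"x":0,"y":12,"z":0,"spin":0,"fingers":1},
  {"x":0,"y":12,"z":0,"spin":0,"fingers":1},
  {"x":0,"y":12,"z":0,"spin":0,"fingers":1},
])

```text
clock: 6.15
eef_pos: [0.5986, 0.0796, 0.0607]
tool_rot: [-0.009, 1.0, 0.0, 0.001]
ft_force: [0.3, -1.4, 5.5]
grip_width: 0.013
grasp_force: 59.9
```

>>> jog_arm([
  {"x":0,"y":2.5,"z":0,"spin":0,"fingers":1},
  {"x":0,"y":5,"z":0,"spin":0,"fingers":1},
  {"x":0,"y":5,"z":0,"spin":0,"fingers":1},
])

```text
clock: 6.52
eef_pos: [0.5985, 0.0844, 0.0607]
tool_rot: [-0.009, 1.0, -0.0, 0.001]
ft_force: [0.8, -2.1, 5.2]
grip_width: 0.0128
grasp_force: 60.0
```

>>> jog_arm([
  {"x":0,"y":2.5,"z":0,"spin":0,"fingers":1},
  {"x":0,"y":5,"z":0,"spin":0,"fingers":1},
  {"x":0,"y":5,"z":0,"spin":0,"fingers":1},
])

```text
clock: 6.9
eef_pos: [0.5985, 0.0881, 0.0607]
tool_rot: [-0.008, 1.0, -0.001, 0.001]
ft_force: [1.1, -5.7, 4.9]
grip_width: 0.0132
grasp_force: 60.0
```

Resistance is rising, so smaller steps now.

>>> jog_arm([
  {"x":0,"y":1,"z":0,"spin":0,"fingers":1},
  {"x":0,"y":1,"z":0,"spin":0,"fingers":1},
])

```text
clock: 7.15
eef_pos: [0.5985, 0.0883, 0.0607]
tool_rot: [-0.008, 1.0, -0.002, 0.001]
ft_force: [1.1, -6.1, 4.8]
grip_width: 0.013
grasp_force: 60.0
```

>>> jog_arm([
  {"x":0,"y":1,"z":0,"spin":0,"fingers":1},
  {"x":0,"y":2,"z":0,"spin":0,"fingers":1},
  {"x":0,"y":2,"z":0,"spin":0,"fingers":1},
])

```text
clock: 7.52
eef_pos: [0.5985, 0.0893, 0.0607]
tool_rot: [-0.008, 1.0, -0.003, 0.001]
ft_force: [0.8, -9.6, 5.4]
grip_width: 0.013
grasp_force: 60.0
```

>>> jog_arm([
  {"x":0,"y":0.8,"z":0,"spin":0,"fingers":1},
  {"x":0,"y":0.8,"z":0,"spin":0,"fingers":1},
  {"x":0,"y":0.8,"z":0,"spin":0,"fingers":1},
])

```text
clock: 7.9
eef_pos: [0.5984, 0.0897, 0.0607]
tool_rot: [-0.008, 1.0, -0.003, 0.001]
ft_force: [1.2, -9.6, 6.2]
grip_width: 0.0132
grasp_force: 60.0
```

>>> jog_arm([
  {"x":0,"y":0.7,"z":0,"spin":0,"fingers":1},
  {"x":0,"y":0.7,"z":0,"spin":0,"fingers":1},
  {"x":0,"y":0.7,"z":0,"spin":0,"fingers":1},
])

```text
clock: 8.28
eef_pos: [0.5984, 0.09, 0.0607]
tool_rot: [-0.007, 1.0, -0.003, 0.001]
ft_force: [0.7, -11.4, 6.5]
grip_width: 0.013
grasp_force: 60.0
```

Bound firmly at about 11 N. Backing off to about y = 0.065.

>>> jog_arm([
  {"x":0,"y":-5,"z":0,"spin":0,"fingers":1},
  {"x":0,"y":-12,"z":0,"spin":0,"fingers":1},
  {"x":0,"y":-19,"z":0,"spin":0,"fingers":1},
  {"x":0,"y":-25,"z":0,"spin":0,"fingers":1},
  {"x":0,"y":-29,"z":0,"spin":0,"fingers":1},
  {"x":0,"y":-29,"z":0,"spin":0,"fingers":1},
  {"x":0,"y":-29,"z":0,"spin":0,"fingers":1},
])

```text
clock: 9.15
eef_pos: [0.5988, 0.0654, 0.0607]
tool_rot: [-0.009, 1.0, 0.0, 0.001]
ft_force: [1.6, -0.1, 5.8]
grip_width: 0.0131
grasp_force: 60.1
```

>>> jog_arm([
  {"x":0,"y":0,"z":0,"spin":0,"fingers":0.3},
  {"x":0,"y":0,"z":0,"spin":0,"fingers":-0.3},
  {"x":0,"y":0,"z":0,"spin":0,"fingers":-1},
  {"x":0,"y":0,"z":-10,"spin":0,"fingers":-1},
  {"x":0,"y":0,"z":-40,"spin":0,"fingers":-1},
  {"x":0,"y":0,"z":-80,"spin":0,"fingers":-1},
  {"x":0,"y":0,"z":-100,"spin":0,"fingers":-1},
])

```text
clock: 10.02
eef_pos: [0.5994, 0.0646, 0.1635]
tool_rot: [-0.009, 1.0, 0.0, 0.002]
ft_force: [0.2, -0.6, 0.1]
grip_width: 0.0855
grasp_force: 0.0
```

>>> jog_arm([
  {"x":15,"y":-50,"z":0,"spin":0,"fingers":-1},
  {"x":30,"y":-105,"z":0,"spin":0,"fingers":-1},
  {"x":45,"y":-160,"z":0,"spin":0,"fingers":-1},
  {"x":60,"y":-215,"z":0,"spin":0,"fingers":-1},
  {"x":75,"y":-270,"z":0,"spin":0,"fingers":-1},
  {"x":90,"y":-325,"z":0,"spin":0,"fingers":-1},
  {"x":105,"y":-380,"z":0,"spin":0,"fingers":-1},
  {"x":122,"y":-423,"z":0,"spin":0,"fingers":-1},
])

```text
clock: 11.02
eef_pos: [0.4829, -0.363, 0.1608]
tool_rot: [-0.008, 1.0, -0.0, 0.001]
ft_force: [0.6, 0.1, -0.2]
grip_width: 0.0855
grasp_force: 0.0
```

>>> jog_arm([
  {"x":0,"y":0,"z":0,"spin":0,"fingers":-1},
  {"x":0,"y":0,"z":0,"spin":0,"fingers":-1},
])

```text
clock: 11.28
eef_pos: [0.4834, -0.3604, 0.1604]
tool_rot: [-0.008, 1.0, 0.0, 0.0]
ft_force: [-1.0, -0.5, -0.5]
grip_width: 0.0853
grasp_force: 0.0
```

```bash
python3 - <<'E'
from h import *
c=snap("wrist","w5");o=readout.get_obs();print(o["eef_pos"],o["tool_rot"],o["ft_force"],o["joint_pos"])
E
```

```text
[ 0.48373313 -0.35985752  0.1603614 ] [-9.09530766e-03  9.99958614e-01  1.26436503e-04  1.72291794e-04] [0.06351613 1.01251463 0.12221092] [-6.39822391e-01  4.65400446e-01  2.18312312e-01  1.32358647e+00
  4.09713920e-04 -6.58013232e-01]
```

View pics/w5.png

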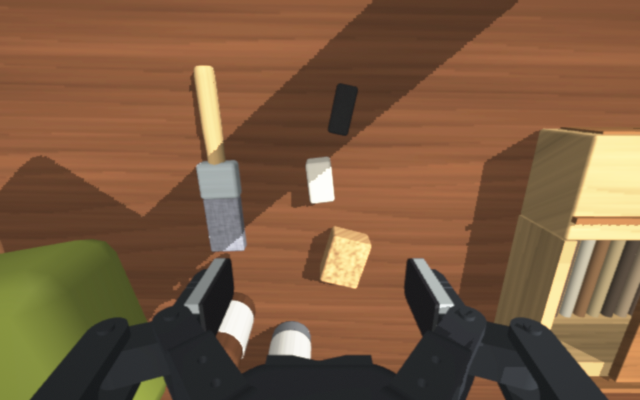

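This view shows the wax at (320,180), upright with its long side along image y, the cork at (346,258), the eraser at (343,109) and the painting knife at the left. That was my last picture, so from here I measure with masks.

```bash
python3 - <<'E'
from h import *
c=np.load("w5.npy",allow_pickle=True).item();im=c["pixels"][140:220,290:350];h=cv2.cvtColor(im,cv2.COLOR_RGB2HSV)
m=((h[...,1]<75)&(h[...,2]>90)).astype(np.uint8);k,l,st,ce=cv2.connectedComponentsWithStats(m)
i=1+st[1:,4].argmax();print(st[i],ce[i]+[290,140])
cn=max(cv2.findContours((l==i).astype(np.uint8),0,1)[0],key=cv2.contourArea).reshape(-1,2)
for z in(.0,.03):
    P=np.array([onz(c,u+290,v+140,z)[:2]*1e3 for u,v in cn],np.float32);print(z,cv2.minAreaRect(P))
print("\n".join("".join(f"{x if y else 0:4d}" for x,y in zip(a,b)) for a,b in zip(h[14:68:2,12:50:1,2],m[14:68:2,12:50:1])))
p=lambda u,v,z:(onz(c,u,v,z)[:2]*1e3).round(1)
print("cork top",p(346,228,.032),p(370,240,.032),p(358,287,.032),p(322,278,.032),"bottles",p(238,305,.15),p(291,325,.15))
E
```

```text
[  15   17   30   47 1153] [319.46313964 179.81092801]
0.0 ((488.5975036621094, -359.5430603027344), (53.61773681640625, 29.523584365844727), 7.028419017791748)
0.03 ((480.69317626953125, -359.7619323730469), (48.76727294921875, 26.852739334106445), 7.028371334075928)
   0   0   0   0   0   0   0   0   0   0   0   0   0   0   0   0   0   0   0   0   0   0   0   0   0   0   0   0   0   0   0   0   0   0   0   0   0   0
   0   0   0   0   0   0   0   0   0   0   0   0   0   0   0   0   0   0   0   0   0   0   0   0   0   0   0   0   0   0   0   0   0   0   0   0   0   0
   0   0   0   0   0   0   0 117 123 125 127 132 137 142 145 146 147 149 150 150 151 153 155 156 155 153 150 154   0   0   0   0   0   0   0   0   0   0
   0   0   0   0   0 132 149 155 156 157 156 157 157 157 157 158 158 157 158 158 158 159 160 161 161 160 154 148   0   0   0   0   0   0   0   0   0   0
   0   0   0   0 121 145 158 162 162 163 163 165 167 169 171 173 176 177 179 181 184 186 188 190 191 191 185 171 152   0   0   0   0   0   0   0   0   0
   0   0   0   0 151 178 191 194 195 195 196 198 199 200 200 201 2
[... 2712 characters left out ...]
   0   0 181 237 253 254 254 254 254 254 254 254 254 254 254 254 253 253 253 252 250 248 246 243 238 214   0   0   0   0   0   0
   0   0   0   0   0   0   0   0 129 190 232 241 242 243 244 239 230 221 212 202 193 186 182   0   0   0   0   0   0   0   0   0   0   0   0   0   0   0
   0   0   0   0   0   0   0   0   0   0   0   0   0   0   0   0   0   0   0   0   0   0   0   0   0   0   0   0   0   0   0   0   0   0   0   0   0   0
   0   0   0   0   0   0   0   0   0   0   0   0   0   0   0   0   0   0   0   0   0   0   0   0   0   0   0   0   0   0   0   0   0   0   0   0   0   0
cork top [ 533.3 -330.1] [ 547.3 -303. ] [ 608.1 -312.8] [ 596.6 -355.1] bottles [ 543.2 -418.2] [ 560.4 -380.1]
```

```bash
python3 - <<'E'
from h import *
S=np.load("scene0.npy",allow_pickle=True).item();D=np.load("side0.npy",allow_pickle=True).item();c=np.load("w5.npy",allow_pickle=True).item()
p=lambda C,u,v,z:(onz(C,u,v,z)[:2]*1e3).round(0)
print("scene caps z=.15",p(S,210,257,.15),p(S,240,257,.15)," bodybottom",p(S,217,290,.0),p(S,247,290,.0))
print("side caps",p(D,428,241,.15),p(D,427,261,.15),"bottoms",p(D,423,301,0))
print("knife blade right edge",p(c,240,165,.003),p(c,245,247,.003),"left",p(c,198,165,.003),"handle",p(c,218,125,.01),"eraser",p(c,343,133,.012))
E
```

```text
scene caps z=.15 [ 664. -464.] [ 707. -394.]  bodybottom [ 665. -472.] [ 712. -397.]
side caps [ 704. -397.] [ 659. -470.] bottoms [ 671. -467.]
knife blade right edge [ 472. -448.] [ 573. -449.] left [ 472. -495.] handle [ 428. -467.] eraser [ 434. -336.]
```

Bottles and knife are clear. Going down on the wax: spin -6°, real tip about 10 mm above the table.

>>> jog_arm([
  {"x":0,"y":0,"z":40,"spin":-3,"fingers":-1},
  {"x":0,"y":0,"z":90,"spin":-6,"fingers":-1},
  {"x":0,"y":0,"z":135,"spin":-6,"fingers":-1},
  {"x":0,"y":0,"z":160,"spin":-6,"fingers":-0.6},
  {"x":0,"y":0,"z":172,"spin":-6,"fingers":-0.4},
  {"x":0,"y":0,"z":180,"spin":-6,"fingers":-0.4},
  {"x":0,"y":0,"z":180,"spin":-6,"fingers":-0.4},
])

```text
clock: 12.2
eef_pos: [0.484, -0.3605, -0.0195]
tool_rot: [-0.061, 0.998, -0.0, 0.0]
ft_force: [1.2, -0.5, 0.2]
grip_width: 0.0598
grasp_force: 0.0
```

>>> jog_arm([
  {"x":0,"y":0,"z":0,"spin":0,"fingers":0},
  {"x":0,"y":0,"z":0,"spin":0,"fingers":0.4},
  {"x":0,"y":0,"z":0,"spin":0,"fingers":1},
  {"x":0,"y":0,"z":0,"spin":0,"fingers":1},
  {"x":0,"y":0,"z":0,"spin":0,"fingers":1},
])

```text
clock: 12.82
eef_pos: [0.4842, -0.3613, -0.0187]
tool_rot: [-0.061, 0.998, -0.001, 0.001]
ft_force: [-0.3, 0.1, 5.8]
grip_width: 0.0247
grasp_force: 62.5
```

>>> jog_arm([
  {"x":0,"y":0,"z":-10,"spin":0,"fingers":1},
  {"x":0,"y":0,"z":-45,"spin":2,"fingers":1},
  {"x":0,"y":0,"z":-85,"spin":4,"fingers":1},
  {"x":0,"y":0,"z":-115,"spin":6,"fingers":1},
  {"x":0,"y":0,"z":-125,"spin":6,"fingers":1},
  {"x":0,"y":0,"z":-125,"spin":6,"fingers":1},
])

```text
clock: 13.58
eef_pos: [0.4835, -0.3607, 0.1052]
tool_rot: [-0.009, 1.0, -0.0, 0.0]
ft_force: [0.1, -0.0, -0.6]
grip_width: 0.0249
grasp_force: 61.7
```

>>> jog_arm([
  {"x":0,"y":30,"z":0,"spin":0,"fingers":1},
  {"x":0,"y":85,"z":0,"spin":0,"fingers":1},
  {"x":0,"y":140,"z":0,"spin":0,"fingers":1},
  {"x":0,"y":195,"z":0,"spin":0,"fingers":1},
  {"x":0,"y":250,"z":0,"spin":0,"fingers":1},
  {"x":0,"y":305,"z":0,"spin":0,"fingers":1},
  {"x":0,"y":355,"z":0,"spin":0,"fingers":1},
  {"x":0,"y":400,"z":0,"spin":0,"fingers":1},
])

```text
clock: 14.58
eef_pos: [0.4747, 0.0411, 0.1032]
tool_rot: [-0.009, 1.0, -0.0, -0.002]
ft_force: [0.3, 0.1, 0.0]
grip_width: 0.0246
grasp_force: 61.6
```

>>> jog_arm([
  {"x":0,"y":0,"z":0,"spin":0,"fingers":1},
  {"x":0,"y":0,"z":0,"spin":0,"fingers":1},
])

```text
clock: 14.82
eef_pos: [0.4754, 0.0391, 0.1037]
tool_rot: [-0.009, 1.0, -0.0, -0.001]
ft_force: [-0.3, -0.2, -0.8]
grip_width: 0.0248
grasp_force: 61.6
```

```bash
python3 - <<'E'
from h import *
c=snap("wrist","w6");o=readout.get_obs();print(o["eef_pos"],o["tool_rot"],o["grip_width"])
s=snap("side","s6")
h=cv2.cvtColor(c["pixels"],cv2.COLOR_RGB2HSV)
w=proj(c,[[.496,.19,.07],[.513,.183,.07],[.522,.183,.07],[.505,.183,.108],[.522,.199,.108]]);print(w)
m=((h[...,1]<60)&(h[...,2]>90)).astype(np.uint8);k,l,st,ce=cv2.connectedComponentsWithStats(m)
for i in range(1,k):
    if st[i,4]>60: print("wrist",st[i],ce[i].round(1))
u0,v0,u1,v1=262,145,350,215
h=cv2.cvtColor(s["pixels"],cv2.COLOR_RGB2HSV)[v0:v1,u0:u1];m=((h[...,1]<70)&(h[...,2]>90)).astype(np.uint8);k,l,st,ce=cv2.connectedComponentsWithStats(m)
for i in range(1,k):
    if st[i,4]>10: print("side",st[i]+[u0,v0,0,0,0],ce[i]+[u0,v0])
print("side expect rider",proj(s,[[.513,.191,.07],[.513,.191,.108]]))
E
```

```text
[0.47566037 0.03860368 0.10397012] [-8.42515559e-03  9.99963876e-01 -2.77279734e-04 -1.08913762e-03] 0.024971068754303955
[[517.14516698 245.83042307]
 [503.23789077 265.3883243 ]
 [500.82599153 275.45103658]
 [540.01672976 285.09009507]
 [557.55698695 307.32908034]]
wrist [ 283  218   82   99 5506] [321.5 266.7]
wrist [273 252  16  40 370] [281.1 271.7]
wrist [ 510  258   66   98 1827] [547.4 296.4]
side [309 152  21   8  95] [318.17894737 155.89473684]
side [310 171  18   5  43] [318.41860465 173.25581395]
side [296 177  14  11  97] [301.64948454 182.09278351]
side expect rider [[302.3553807  177.064015  ]
 [302.11960534 168.29106527]]
```

```bash
python3 - <<'E'
from h import *
c=np.load("w6.npy",allow_pickle=True).item()
h=cv2.cvtColor(c["pixels"],cv2.COLOR_RGB2HSV)[238:320:3,480:600:3]
print("\n".join("".join(f"{b if a<75 else 0:4d}" for a,b in zip(x,y)) for x,y in zip(h[...,1],h[...,2])))
e=np.array([.4756,.0386,.1227])
print("wax expect",proj(c,[e+[dx,dy,dz] for dz in(0,.03) for dx in(-.022,.022) for dy in(-.013,.013)]).round(0).tolist())
E
```

```text
0   0   0   0   0   0   0   0   0   0   0   0   0   0   0   0   0   0   0   0   0   0   0   0   0   0   0   0   0   0   0   0   0   0   0   0   0   0   0   0
   0   0   0   0   0   0   0   0   0   0   0   0   0   0   0   0   0   0   0   0   0   0   0   0   0   0   0   0   0   0   0   0   0   0   0   0   0   0   0   0
   0   0   0   0   0   0   0   0   0   0   0   0   0   0   0   0   0   0   0   0   0   0   0   0   0   0   0   0   0   0   0   0   0   0   0   0   0   0   0   0
   0   0   0   0   0   0   0   0   0   0   0   0   0   0   0   0   0   0   0   0   0   0   0   0   0   0   0   0   0   0   0   0   0   0   0   0   0   0   0   0
   0   0   0   0   0   0   0   0   0   0   0   0   0   0   0   0   0   0   0   0   0   0   0   0   0   0   0   0   0   0   0   0   0   0   0   0   0   0   0   0
   0   0   0   0   0   0   0   0   0   0   0   0   0   0   0   0   0   0   0   0   0   0   0   0   0   0   0   0   0   0   0   0   0   0   0   0   0   0   0   0
   0   0   0   0   0   0   0   0   0   0   0   0   0   0   0   0   0   0   0   0   0   0   0   0   0   0   0   0   0   0   0   0   0   0 
[... 2844 characters left out ...]
0   0   0  68  78 102 118 126 122   0   0   0   0   0   0   0   0   0   0   0
   0   0   0   0   0   0   0   0   0   0   0   0   0   0   0   0   0   0   0   0   0   0   0  70  86 107 121 127 118   0   0   0   0   0   0   0   0   0   0   0
   0   0   0   0   0   0   0   0   0   0   0   0   0   0   0   0   0   0   0   0   0   0   0  70  93 112 124 127   0   0   0   0   0   0   0   0   0   0   0   0
   0   0   0   0   0   0   0   0   0   0   0   0   0   0   0   0   0   0   0   0   0   0   0  75  99 117 126 123   0   0   0   0   0   0   0   0   0   0   0   0
wax expect [[295.0, 216.0], [343.0, 217.0], [296.0, 285.0], [340.0, 286.0], [290.0, 240.0], [348.0, 241.0], [291.0, 320.0], [343.0, 321.0]]
```

>>> jog_arm([
  {"x":1,"y":40,"z":0,"spin":0,"fingers":1},
  {"x":2,"y":85,"z":0,"spin":0,"fingers":1},
  {"x":3,"y":125,"z":0,"spin":0,"fingers":1},
  {"x":4,"y":152,"z":0,"spin":0,"fingers":1},
  {"x":4,"y":152,"z":10,"spin":0,"fingers":1},
  {"x":4,"y":152,"z":30,"spin":0,"fingers":1},
  {"x":4,"y":152,"z":40,"spin":0,"fingers":1},
  {"x":4,"y":152,"z":40,"spin":0,"fingers":1},
])

```text
clock: 15.92
eef_pos: [0.4691, 0.1897, 0.0639]
tool_rot: [-0.008, 1.0, -0.001, -0.001]
ft_force: [0.2, 0.2, -0.6]
grip_width: 0.0248
grasp_force: 61.6
```

```bash
python3 - <<'E'
from h import *
c=snap("wrist","w7");o=readout.get_obs();e=o["eef_pos"];print(e,o["tool_rot"],o["ft_force"])
h=cv2.cvtColor(c["pixels"],cv2.COLOR_RGB2HSV)[190:330:4,270:420:4]
print("\n".join("".join(f"{b if a<80 else 0:4d}" for a,b in zip(x,y)) for x,y in zip(h[...,1],h[...,2])))
b=e+[0,0,.0187]
print("wax expect",proj(c,[b+[dx,dy,dz] for dz in(0,.03) for dx in(-.022,.022) for dy in(-.013,.013)]).round(0).tolist())
print("rider expect",proj(c,[[x,y,z] for z in(.07,.1) for x in(.504,.522) for y in(.184,.2)]).round(0).tolist())
E
```

```text
[0.46974425 0.19022523 0.06470688] [-7.96072114e-03  9.99968184e-01 -2.40318318e-04 -4.47293074e-04] [-0.13988086 -0.89359548  0.71248288]
   0   0   0   0   0   0   0   0   0   0   0   0   0   0   0   0   0   0   0   0   0   0   0   0   0   0   0   0   0   0   0   0   0   0   0   0   0   0
   0   0   0   0   0   0   0   0   0   0   0   0   0   0   0   0   0   0   0   0   0   0   0   0   0   0   0   0   0   0   0   0   0   0   0   0   0   0
   0   0   0   0   0   0   0   0   0   0   0   0   0   0   0   0   0   0   0   0   0   0   0   0   0   0   0   0   0   0   0   0   0   0   0   0   0   0
   0   0   0   0   0   0   0   0   0   0   0   0   0   0   0   0   0   0   0   0   0   0   0   0   0   0   0   0   0   0   0   0   0   0   0   0   0   0
   0   0   0   0   0   0   0   0   0   0   0   0   0   0   0   0   0   0   0   0   0   0   0   0   0   0   0   0   0   0   0   0   0   0   0   0   0   0
   0   0   0   0   0   0   0   0   0   0   0   0   0   0   0   0   0   0   0   0   0   0   0   0   0   0   0   0   0   0   0   0   0   0   0   0   0   0
   0   0   0   0   0   0   0   0   0   0   
[... 3975 characters left out ...]
  92  93  91  88  87  87 108   0   0   0  26  16  22  20  21  19  25  28  26  30  31  33  28  21  21  20  21  21
  30  30  31  25  42   0   0   0   0   0 110 108 106 108 107 108 123   0   0   0  31  18  30  31  31  29  28  29  27  28  26  27  40  33  28  24  21  21
  31  32  30  25  67   0   0   0   0   0 107 108 108 108 111 136 173   0   0   0  44  23  31  31  30  30  31  31  30  31  30  31  37  29  29  28  29  29
wax expect [[297.0, 217.0], [344.0, 218.0], [297.0, 286.0], [341.0, 287.0], [292.0, 242.0], [350.0, 242.0], [293.0, 322.0], [346.0, 323.0]]
rider expect [[309.0, 291.0], [334.0, 291.0], [309.0, 314.0], [333.0, 314.0], [308.0, 323.0], [337.0, 324.0], [308.0, 349.0], [336.0, 349.0]]
```

>>> jog_arm([
  {"x":0,"y":0,"z":5,"spin":0,"fingers":1},
  {"x":0,"y":0,"z":9,"spin":0,"fingers":1},
  {"x":0,"y":0,"z":12,"spin":0,"fingers":1},
  {"x":0,"y":0,"z":12,"spin":0,"fingers":1},
])

```text
clock: 16.48
eef_pos: [0.4695, 0.1913, 0.0528]
tool_rot: [-0.009, 1.0, -0.0, -0.0]
ft_force: [0.2, -0.2, -0.1]
grip_width: 0.0249
grasp_force: 61.6
```

>>> jog_arm([
  {"x":0,"y":0,"z":1,"spin":0,"fingers":1},
  {"x":0,"y":0,"z":1.5,"spin":0,"fingers":1},
  {"x":0,"y":0,"z":1.5,"spin":0,"fingers":1},
])

```text
clock: 16.85
eef_pos: [0.4698, 0.1913, 0.0515]
tool_rot: [-0.009, 1.0, 0.0, 0.0]
ft_force: [0.3, -0.2, -0.2]
grip_width: 0.0248
grasp_force: 61.6
```

>>> jog_arm([
  {"x":0,"y":0,"z":1,"spin":0,"fingers":1},
  {"x":0,"y":0,"z":1,"spin":0,"fingers":1},
])

```text
clock: 17.1
eef_pos: [0.4699, 0.1914, 0.0512]
tool_rot: [-0.009, 1.0, 0.0, 0.0]
ft_force: [-2.4, -0.9, 5.5]
grip_width: 0.0244
grasp_force: 62.5
```

The wax is seated on the ledge. Releasing and lifting clear.

>>> jog_arm([
  {"x":0,"y":0,"z":0,"spin":0,"fingers":0.2},
  {"x":0,"y":0,"z":0,"spin":0,"fingers":-0.3},
  {"x":0,"y":0,"z":0,"spin":0,"fingers":-0.5},
  {"x":0,"y":0,"z":-10,"spin":0,"fingers":-0.5},
  {"x":0,"y":0,"z":-40,"spin":0,"fingers":-0.5},
  {"x":0,"y":0,"z":-90,"spin":0,"fingers":-0.5},
  {"x":0,"y":0,"z":-140,"spin":0,"fingers":-0.5},
  {"x":0,"y":0,"z":-140,"spin":0,"fingers":-0.5},
])

```text
clock: 18.1
eef_pos: [0.4729, 0.1925, 0.1959]
tool_rot: [-0.009, 1.0, 0.002, 0.005]
ft_force: [0.8, 0.2, -0.3]
grip_width: 0.0638
grasp_force: 0.0
```

```bash
python3 - <<'E'
from h import *
c=snap("wrist","w8");o=readout.get_obs();print(o["eef_pos"],o["ft_force"])
P=lambda x,y,z,a,b:[[x+i*a/2,y+j*b/2,z] for i in(-1,1) for j in(-1,1)]
h=cv2.cvtColor(c["pixels"],cv2.COLOR_RGB2HSV)
print("wax exp top",proj(c,P(.469,.191,.1,.044,.026)).round(0).tolist(),"rider exp foot",proj(c,P(.513,.191,.07,.018,.016)).round(0).tolist())
m=((h[...,1]<80)&(h[...,2]>100)).astype(np.uint8);k,l,st,ce=cv2.connectedComponentsWithStats(m)
for i in range(1,k):
    if st[i,4]>80 and st[i,1]<300: print(st[i],ce[i].round(0))
q=h[110:230:4,260:390:4];print("\n".join("".join(f"{b if a<80 else 0:4d}" for a,b in zip(x,y)) for x,y in zip(q[...,1],q[...,2])))
E
```

```text
[0.4713904  0.19192686 0.19329163] [ 0.87623986  0.82572311 -0.8685439 ]
wax exp top [[303.0, 164.0], [332.0, 164.0], [303.0, 210.0], [330.0, 210.0]] rider exp foot [[309.0, 211.0], [324.0, 211.0], [309.0, 227.0], [324.0, 227.0]]
[625   0  15  33 370] [634.  18.]
[ 303  159   29   51 1418] [317. 184.]
[ 309  212   18   87 1029] [316. 249.]
[386 226  32  75 730] [399. 262.]
[360 238   9  60 211] [364. 270.]
[220 251  31  51 546] [234. 276.]
[628 251  12  32 206] [635. 265.]
[289 258   6  29  84] [291. 271.]
[ 476  273   48   52 1564] [502. 294.]
   0   0   0   0   0   0   0   0   0   0   0   0   0   0   0   0   0   0   0   0   0   0   0   0   0   0   0   0   0   0   0   0   0
   0   0   0   0   0   0   0   0   0   0   0   0   0   0   0   0   0   0   0   0   0   0   0   0   0   0   0   0   0   0   0   0   0
   0   0   0   0   0   0   0   0   0   0   0   0   0   0   0   0   0   0   0   0   0   0   0   0   0   0   0   0   0   0   0   0   0
   0   0   0   0   0   0   0   0   0   0   0   0   0   0   0   0   0   0   0   0   0   0   0   0   0   0   0   0   0   0   0   0   0
   0   0   0   0 
[... 2740 characters left out ...]
  0   0   0   0   0   0   0   0   0
   0   0   0   0   0   0   0   0   0   0   0   0   0   0   0   0   0   0   0   0   0   0   0   0   0   0   0   0   0   0   0   0   0
   0   0   0   0   0   0   0   0   0   0   0   0   0 127 130 130 151   0   0   0   0   0   0   0   0   0   0   0   0   0   0   0   0
   0   0   0   0   0   0   0   0   0   0   0   0   0 130 132 131 138   0   0   0   0   0   0   0   0   0   0   0   0   0   0   0   0
   0   0   0   0   0   0   0   0   0   0   0   0   0 195 189 190 186   0   0   0   0   0   0   0   0   0   0   0   0   0   0   0   0
   0   0   0   0   0   0   0   0   0   0   0   0   0 190 192 192 180   0   0   0   0   0   0   0   0   0   0   0   0   0   0   0   0
```

The wax sits flat beside the rider and lined up with it along the track, and the gripper is clear. Handing in.

```bash
python3 -c "
from workcell import bot
print(bot.job_done())"
```

```text
the job is handed in; nothing more can be done
None
```

The job is handed in, with no verdict shown: the lid bound at about 11 N and was backed off about 25 mm, the rider was left marking the spot, and the wax is flat on the ledge beside it. One early grip closed on nothing because the real fingertips sit about 32 mm behind the reported TCP, and I allowed for that from then on.

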